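# Weigh the drying stopper of the crock

## Task

Put the empty green bowl in the middle of the scale's round pan, let go of it, and press the scale's tare key all the way down. Then unseat the tapered wooden stopper from the stoneware jar by rocking it well over to your left, then to your right and so on, lifting a little with each swing so that the jar stays down in its socket, and lower it into the bowl on the scale, standing upright on its plug, before letting go. Leave the rolling pin, the timer and the tiffin tin alone.

Things in the scene. Friction and masses are not known exactly. Their poses are not given: they have to be found in the camera images.
- bowl: loose green ceramic bowl, empty, about 0.26 kg; origin at the centre of its underside, z up. Height 56 mm, outer radius 36 mm at the foot, 57 mm at 18 mm up, 61 mm at the rim; wall 8 mm thick (pinch it across the rim); flat inner floor 8 mm above the origin. It starts on the mat on one side of the scale, the jar on the other side.
- scale: flat white kitchen scale fixed to the mat, 215 mm (x) by 165 mm (y), 24 mm high; origin at the centre of its underside, which is on the mat; its own -x end is the end with the display and the tare key, nearer the robot; turned up to 20 degrees. A steel pan, 136 mm across, 8 mm thick, lies on it, its centre 30 mm towards the scale's +x
- pan (a point): centre of the top face of the scale's round pan (32 mm above the scale's underside); the pan does not sink
- tare_top (a point): centre of the top of the tare key, a small round white button, 22 mm across, in a grey housing on the near end of the scale beside the black display; pressed straight down
- tare (a joint): travel of the tare key in m: 0 released, 0.005 fully down, at about 4 N; springs back
- stopper: beech stopper, round, 86 mm tall, about 0.08 kg; origin at the centre of its plug's underside, z up along its axis. Tapered plug 30 mm long, radius 19 mm at the bottom, 22 mm at its top; above it, from 36 to 86 mm, a straight round grip of radius 15 mm. It starts seated in the jar's neck, its origin 26 mm below the jar's mouth.
- seal (a point): on the jar's axis, 8 mm below its mouth: the springy silicone seal grips the plug here. The stopper rocks about this point (room for 0.15 rad each way). Straight up it holds with 20 to 26 N, more than the jar weighs; while rocked, with about 2 mm of lift per 0.3 rad swing, it comes up easily, and after about 10 mm of lift it is free.
- stopper_top (a point): centre of the top face of the stopper's grip, 86 mm along its axis from its origin
- jar_mouth (a point): centre of the jar's mouth, level with the top of its rim, 132 mm above the mat; axes like the world's: +y is the robot's left. The grey-brown stoneware jar is round, 112 mm across, neck 66 mm across, mouth 52 mm across; it weighs 1.2 kg with its contents and stands in a low round wooden socket fixed to the mat (132 mm across, 28 mm high)
- jar (a joint): how far the jar has been lifted straight up in its socket, m: 0 standing down. The socket keeps it from tipping and sliding; an upward force of more than 12 N lifts it
- rolling_pin: bystander: loose beech rolling pin, 46 mm thick, 370 mm long, lying along y on the far side of the mat; origin under its middle
- timer: bystander: loose square white plastic timer, 70 mm by 70 mm by 28 mm, with its own press button and display, on the board at the left; origin under its centre
- timer_button (a joint): travel of the timer's button, m: 0 released, 0.004 fully down; not to be pressed
- tiffin: bystander: closed three-tier steel tiffin tin, 121 mm across, 180 mm high with its wire handle, on the board at the right; origin under its centre

How it is judged:
By the outcome, as a careful person would: the job done as asked, in the order asked, and still so for the second after the job is handed in, with the robot touching nothing.
It also fails if it takes over 69 s, if anything falls off the work surface, if the arm or the gripper's body presses on something with over 40 N, if the wrist force passes 120 N, or if a joint passes its speed limit or range.

## Robot

A 7-joint arm with a two-finger parallel gripper is mounted at the origin on the work surface. World frame = base frame: x ahead of the robot, y to its left, z up, the work surface at z = 0. Lengths are in m, angles in rad, forces in N, time in s.
With the tool pointing down it reaches from about 0.35 to 0.775 m from the base axis. Payload 3.1 kg.
Tool frame: the origin (TCP) lies on the centre line of the jaws, within the pads' length; the fingertips stand env.tip_reach ahead of it and the grasp point (between the pads) lies 5 mm behind it (env.tip_reach is the distance from the TCP to the fingertips, in m); z points along the fingers, y is the line along which they close (so a half turn about z gives the same grasp; the last joint's range is limited). The gripper opens to 85 mm and grips with 20 to 120 N. Pads are 22 mm wide; open, the fingers measure 114 mm over their backs; the gripper's body (76 mm by 85 mm) begins 54 mm behind the grasp point. The pads swing forward as they close: fully open they stand 13 mm farther back than shut.
Start: joints at [-1.391, 0.311, 0.014, 1.512, -0.004, 1.319, -0.027], TCP at [0.121, 0.537, 0.245] pointing down, gripper open.
Joint ranges: [-2.7, 2.7], [-0.3, 1.91], [-1.27, 1.3], [0.12, 2.57], [-1.44, 4.58], [0.2, 2.03], [-3.05, 3.05]. Speed limits (rad/s): [2.79, 2.79, 3.14, 3.14, 3.14, 3.14, 3.14].

## Interface

Orientations are given as [roll, pitch, yaw] about the fixed x, y, z axes, in that order (R = Rz(yaw) Ry(pitch) Rx(roll)).
In Python, from bench import monitor, viewer, sign_off, env gives the robot as it stands. The module is installed in compiled form; this text tells all that it offers.
- The arm moves only by the tool drive_tool, never from a script. Its argument "rows" is one flat list of numbers, 7 for each row, row after row: the turn, a rotation vector about the tool's x, y, z in degrees, then the shift along the tool's x, y, z in mm, then the finger opening in mm, from 0 to 85.4. In form: [wx, wy, wz, tx, ty, tz, grip, wx, wy, wz, tx, ty, tz, grip, ...]. A call has 1 to 12 rows; each row shifts and turns the commanded pose from where the row before left it, along the tool's axes as they then stand; what a row does not reach is not made up. A row lasts 1/10 s, in which the tool goes at most 50 mm and 8.59 degrees, less where a joint would pass 70% of its speed; a pose out of reach is approached as far as the arm can. A call is refused whole if a number of a shift passes 50 or a number of a turn 8.59, either way. A call with a gripper value outside its range is refused whole. The fingers move at their own pace and stop on an object; "grip_force" is the grip in N (left out, the last holds). Time passes only in rows, so rows that do not move let the fingers close. It gives the time, the measured TCP pose, the force, the opening and the grip force at its end, in the units of the state.
- monitor.state(): the state, without advancing time (a new reading comes with each control period).
- viewer.snapshot(name): name is "side" or "top"; returns a dict with "pixels" (480x640x3 uint8, blue, green, red), "depth" (480x640 float32, m along the optical axis (not along the pixel's ray), 0 where there is no reading), "camera_matrix" (3x3 intrinsics, pixels), "rvec" (rotation vector, rad) and "tvec" (3), from world to camera coordinates, as OpenCV has them. Camera axes: x right, y down, z forward; pixel columns grow to the right and rows downward; lengths in m; the calibration is good to about 2 mm. A picture is of the moment at which its call begins.
- sign_off(): hands the job in; it is judged then, once.
The state is a dict: "t": time; "q": joint angles; "joint_velocities": joint speeds; "effort": joint torques, N m; "position": TCP position; "eef_rot": TCP orientation; "contact_force": force on the tool from outside, world axes, zero at the start; "ft_torque": the same for the moment, N m; "opening": opening from 0.0 (shut) to 1.0 (fully open); "gripper_force": force on a finger pad.
Only numpy, scipy, OpenCV 4.12 (cv2) and the standard library are available. Lean on these libraries where they do the work, as an engineer would, in place of code of your own. Each camera call takes 0.05 s, during which the arm holds its last target. There are 200 camera calls.

## Working session

There is one attempt and no reset: what is moved stays moved. The work goes in short steps, Python scripts to look and compute and a tool call to move; the robot and the scene stay as the last step left them, time stands still between calls to the robot, and variables do not carry over. Pictures are saved under pics/ and viewed, at most 10 in all, crops included, and the job is handed in when it is done.

Besides the shell and the picture viewer there is one more tool, called after "Call:" in YAML: its name, and indented under it one key for each argument. drive_tool: Moves the arm, as the interface text tells. Its arguments: {"type":"object","properties":{"rows":{"type":"array"},"grip_force":{"type":"number"}},"required":["rows"]}

```bash
mkdir -p pics
python3 - <<'E'
from bench import monitor, viewer, env
import cv2,numpy as np
s=monitor.state();print({k:np.round(v,3) for k,v in s.items()}, env.tip_reach)
for n in("top","side"):
    d=viewer.snapshot(n);cv2.imwrite(f"pics/{n}0.png",d["pixels"]);np.savez(f"{n}0.npz",**d)
    R=cv2.Rodrigues(d["rvec"])[0];print(n,(-R.T@d["tvec"].ravel()).round(3),d["camera_matrix"].round(1).tolist(),R.round(2).tolist())
E
```

```text
{'t': np.float64(0.0), 'q': array([-1.391,  0.312,  0.014,  1.513, -0.004,  1.319, -0.027]), 'joint_velocities': array([-0.001, -0.001, -0.   ,  0.002, -0.001,  0.001, -0.002]), 'effort': array([-0.0000e+00, -3.7991e+01,  1.4600e-01, -2.3059e+01,  1.2000e-02,
        1.4000e-02,  0.0000e+00]), 'position': array([0.121, 0.536, 0.244]), 'eef_rot': array([-3.139,  0.   ,  2.92 ]), 'contact_force': array([ 0.506, -0.688, -0.643]), 'ft_torque': array([-0.02 , -0.001,  0.037]), 'gripper_force': np.float64(0.0), 'opening': np.float64(1.001)} 0.014
top [0.495 0.052 1.214] [[462.4, 0.0, 313.5], [0.0, 462.4, 238.0], [0.0, 0.0, 1.0]] [[0.02, -1.0, 0.01], [-0.99, -0.02, -0.11], [0.11, -0.01, -0.99]]
side [ 0.164 -0.965  0.891] [[590.3, 0.0, 323.5], [0.0, 590.3, 240.2], [0.0, 0.0, 1.0]] [[0.91, -0.42, 0.0], [-0.23, -0.5, -0.83], [0.36, 0.75, -0.55]]
```

View pics/top0.png

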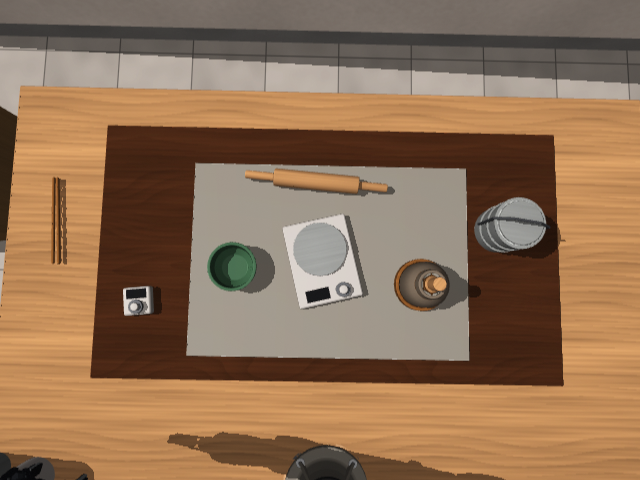

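View pics/side0.png

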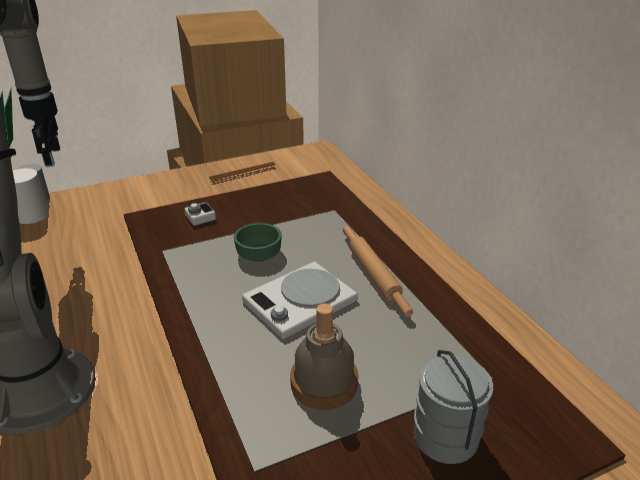

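The top view shows the bowl at (232,266), the pan at (320,249), the tare key at (344,290), the display at (317,295), the stopper top at about (438,284) and the jar at (420,285). The side view shows the stopper top at (324,309), the bowl at (258,240) and the key at (279,313).

```bash
cat > h.py <<'E'
import cv2,numpy as np
class V:
    def __init__(s,d):
        s.d=d;s.K=d["camera_matrix"];s.R=cv2.Rodrigues(d["rvec"])[0];s.t=np.ravel(d["tvec"]);s.c=-s.R.T@s.t
        s.im=d["pixels"];s.hsv=cv2.cvtColor(s.im,cv2.COLOR_BGR2HSV)
    def ray(s,u,v): return s.R.T@np.linalg.solve(s.K,[u,v,1.])
    def plane(s,u,v,z):
        r=s.ray(u,v);return s.c+r*(z-s.c[2])/r[2]
    def cloud(s):
        v,u=np.mgrid[:480,:640];z=s.d["depth"]
        p=np.stack([(u-s.K[0,2])/s.K[0,0]*z,(v-s.K[1,2])/s.K[1,1]*z,z],-1)
        w=(p-s.t)@s.R;w[z==0]=np.nan;return w
    def proj(s,p): return cv2.projectPoints(np.array([p],float),s.d["rvec"],s.d["tvec"],s.K,None)[0].ravel()
def grab(n):
    from bench import viewer
    return V(viewer.snapshot(n))
def circ(p):  # fit circle
    A=np.c_[2*p,np.ones(len(p))];x=np.linalg.lstsq(A,(p**2).sum(1),rcond=None)[0]
    return x[:2],np.sqrt(x[2]+x[0]**2+x[1]**2)
E
python3 - <<'E'
from h import *
for n in("top","side"):
    v=V(dict(np.load(n+"0.npz")));W=v.cloud()
    if n=="top":
        print("mat z",np.nanmedian(W[320:350,220:380,2]),"board",np.nanmedian(W[365:372,150:400,2]),"table",np.nanmedian(W[400:430,250:500,2]))
        print("pan z",np.nanmedian(W[235:260,310:330,2]),"scale",np.nanmedian(W[228:232,292:296,2]),"key",W[289:291,343:346,2].round(3).tolist())
    zm=np.nanmedian(V(dict(np.load("top0.npz"))).cloud()[320:350,220:380,2])
    m=cv2.inRange(v.hsv,(60,70,20),(90,255,255)); 
    k,l,st,c=cv2.connectedComponentsWithStats(m);i=max(range(1,k),key=lambda i:st[i,4] if st[i,1]>200 else 0)
    P=W[(l==i)];hi=np.nanmax(P[:,2]);r=P[P[:,2]>zm+.050];print(n,"bowl",st[i],"maxz",hi,circ(r[:,:2]) ,len(r))
    # outer contour onto rim plane
    # stopper by height
    sel=(W[...,2]>zm+.17)&(abs(W[...,0]-.5)<.2)&(abs(W[...,1]+.2)<.13);P=W[sel]
    vv,uu=np.nonzero(sel)
    if len(P): print("stopper top",np.nanmedian(P,0).round(4),np.nanmax(P[:,2]),P.min(0),P.max(0),len(P),uu.min(),uu.max(),vv.min(),vv.max())
    sel=(abs(W[...,2]-zm-.032)<.004)&(abs(W[...,0]-.5)<.2)&(abs(W[...,1]-.04)<.12);P=W[sel]
    print("pan",circ(P[:,:2]),P.mean(0),np.ptp(P,0))
    sel=(abs(W[...,2]-zm-.024)<.003)&(abs(W[...,0]-.5)<.2)&(abs(W[...,1]-.04)<.14);print("scale rect",cv2.minAreaRect(W[sel][:,:2].astype(np.float32)))
    sel=(abs(W[...,2]-zm-.128)<.008)&(abs(W[...,0]-.5)<.2)&(abs(W[...,1]+.2)<.13);print("mouth rim",circ(W[sel][:,:2]),sel.sum())
v=V(dict(np.load("top0.npz")))
cv2.imwrite("pics/crop1.png",np.hstack([cv2.resize(v.im[210:310,275:370],(380,400),interpolation=2),cv2.resize(v.im[250:320,385:455],(400,400),interpolation=2)]))
E
```

```text
mat z 0.015346609157010143 board 0.01241504697715214 table 0.00035633733320924446
pan z 0.04717410614299567 scale 0.0394062218470551 key [[0.059, 0.059, 0.064], [0.06, 0.06, 0.06]]
top bowl [ 208  243   48   48 1817] maxz 0.07764860571678647 (array([0.54444826, 0.24348505]), np.float64(0.05568597609249704)) 412
stopper top [ 0.5089 -0.229   0.2064] 0.21148607830296573 [ 0.49587986 -0.2463043   0.18550329] [ 0.52228155 -0.2165781   0.21148608] 173 430 446 278 290
pan (array([0.57596878, 0.02030856]), np.float64(0.055495725162946506)) [0.58808845 0.02487165 0.04718487] [0.22476681 0.17943777 0.00799277]
scale rect ((0.5645593404769897, 0.020022094249725342), (0.2140415459871292, 0.16412696242332458), 13.815228462219238)
mouth rim (array([ 0.50887701, -0.23118456]), np.float64(0.028368749821301054)) 375
side bowl [234 224  47  35 568] maxz 0.07617589102617073 (array([0.54633357, 0.24057397]), np.float64(0.05632103323479322)) 222
stopper top [ 0.5079 -0.2413  0.2045] 0.21020896295363098 [ 0.4950703  -0.25122856  0.18546425] [ 0.52450152 -0.22039435  0.21020896] 276 316 332 304 323
pan (array([0.57617285, 0.01060773]), np.float64(0.05652690935855539)) [0.58820705 0.01670312 0.04667577] [0.18554394 0.16420928 0.00791711]
scale rect ((0.5655966997146606, 0.01545669138431549), (0.2163601815700531, 0.1667158156633377), 13.219603538513184)
mouth rim (array([ 0.50948159, -0.23660751]), np.float64(0.027910988247542914)) 565
```

View pics/crop1.png

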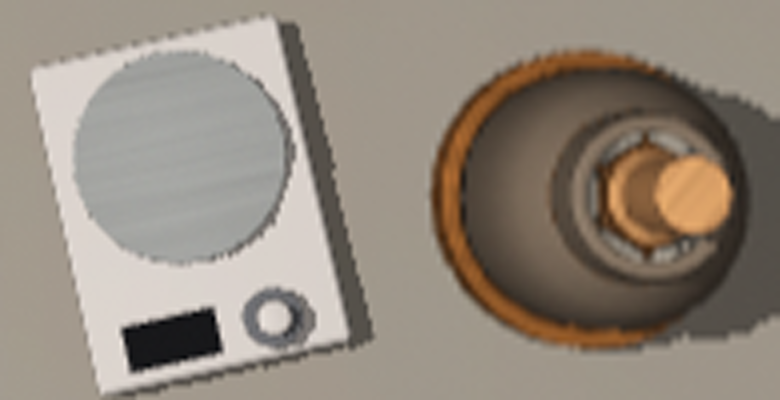

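The crop shows the pan centre at crop (183,158), the key at (277,317) and the stopper top face at (692,195). I'll refine these points with rays.

Run:
```python
from h import *
T=V(dict(np.load("top0.npz")));S=V(dict(np.load("side0.npz")))
f=lambda u,v:(275+(u+.5)/4-.5,210+(v+.5)/4-.5)
print("pan",T.plane(*f(183,158),.047),"key",T.plane(*f(277,317),.060),T.cloud()[284:295,339:350,2].round(3).tolist()[3:8])
print("stop",T.plane(385+692.5/400*70-70*380/400-.5+0,250+195.5*70/400-.5,.207))
# side stopper top face: bright orange
w=S.cloud()
for n,v,r in(("T",T,(425,455,270,300)),("S",S,(310,340,300,320))):
    m=np.zeros((480,640),np.uint8);u0,u1,v0,v1=r
    W=v.cloud();z=W[...,2];m[v0:v1,u0:u1]=(z[v0:v1,u0:u1]>.200)*255
    c=max(cv2.findContours(m,0,1)[0],key=cv2.contourArea);e=cv2.fitEllipse(c);print(n,e,v.plane(*e[0],.207))
# bowl rim contour on the rim plane
for n,v in(("T",T),("S",S)):
    m=cv2.inRange(v.hsv,(60,70,20),(90,255,255));c=[c for c in cv2.findContours(m,0,1)[0] if cv2.boundingRect(c)[1]>200];c=max(c,key=cv2.contourArea)
    p=np.array([v.plane(*q,.0715)[:2] for q in c.reshape(-1,2)])
    for _ in range(4):
        o,r=circ(p);res=np.hypot(*(p-o).T)-r;p=p[abs(res)<max(.002,1.5*res.std())]
    print(n,"bowl",o,r,res.std(),len(p))
    W=v.cloud();m=((abs(W[...,2]-.047)<.004)*255).astype(np.uint8)
    m=cv2.inRange(v.hsv,(70,6,120),(110,60,200))&m
    c=max(cv2.findContours(cv2.morphologyEx(m,2,np.ones((3,3))),0,1)[0],key=cv2.contourArea);p=np.array([v.plane(*q,.047)[:2] for q in c.reshape(-1,2)]);print("pan",circ(p),cv2.minEnclosingCircle((p*1000).astype(np.float32)))
for q in((.594,.025,.047),(.509,-.234,.207),(.509,-.234,.147)): print(q,T.proj(q).round(1),S.proj(q).round(1))
print("side key",S.plane(279,313,.060), [S.cloud()[v,275:284,2].round(3).tolist() for v in (308,310,312,314)])
```

```text
pan [0.59337589 0.02452207 0.047     ] key [ 0.49445947 -0.03527617  0.06      ] [[0.051, 0.058, 0.058, 0.06, 0.058, 0.063, 0.059, 0.057, 0.05, 0.053, 0.048], [0.057, 0.059, 0.06, 0.062, 0.061, 0.055, 0.065, 0.059, 0.062, 0.053, 0.052], [0.064, 0.058, 0.058, 0.062, 0.059, 0.059, 0.064, 0.06, 0.059, 0.052, 0.05], [0.058, 0.061, 0.059, 0.063, 0.06, 0.06, 0.06, 0.061, 0.063, 0.053, nan], [0.047, 0.06, 0.055, 0.06, 0.059, 0.058, 0.063, 0.06, 0.059, 0.05, 0.052]]
stop [ 0.509666  -0.2313078  0.207    ]
T ((438.9444274902344, 284.0467834472656), (12.370454788208008, 13.640108108520508), 103.75381469726562) [ 0.50893224 -0.23077078  0.207     ]
S ((324.2823181152344, 310.0273742675781), (12.721534729003906, 16.10637092590332), 89.42501068115234) [ 0.50871306 -0.2384859   0.207     ]
T bowl [0.54502264 0.24348516] 0.05808454690783999 0.0007311604192131414 135Traceback (most recent call last):
  File "<stdin>", line 21, in <module>
ValueError: max() iterable argument is empty
```

```bash
cat > go.py <<'E'
import numpy as np
from scipy.spatial.transform import Rotation as Ro
def down(yaw,tilt=0):  # tool down, tilt (deg) about tool x
    return Ro.from_euler("xyz",[np.pi,0,yaw])*Ro.from_rotvec([tilt,0,0],degrees=True)
def to(pos,R,p=None,Rc=None):
    from bench import monitor
    s=monitor.state();p=s["position"] if p is None else p;Rc=Ro.from_euler("xyz",s["eef_rot"]) if Rc is None else Rc
    print("turn",(Rc.inv()*R).as_rotvec(degrees=True).round(1),"then shift",(R.inv().apply(np.array(pos)-p)*1000).round(1),"| shift in present axes",(Rc.inv().apply(np.array(pos)-p)*1000).round(1))
E
python3 - <<'E'
from go import *
b=np.array([.545,.243]);a=.42;u=np.array([np.cos(a),np.sin(a)]);g=b-.056*u
to([*g,.16],down(a+np.pi/2,-6));to([*g,.054],down(a+np.pi/2,-6),np.array([*g,.16]),down(a+np.pi/2,-6))
E
```

```text
turn [-5.7 -2.7 53.2] then shift [-440.4  201.9  106. ] | shift in present axes [-433.3 -225.8   84.9]
turn [0. 0. 0.] then shift [  0.  -11.1 105.4] | shift in present axes [  0.  -11.1 105.4]
```

Call:
drive_tool:
  rows: [0,0,7.6,0,0,0,40,0,0,7.6,0,0,0,40,0,0,7.6,0,0,0,40,0,0,7.6,0,0,0,40,0,0,7.6,0,0,0,40,0,0,7.6,0,0,0,40,0,0,7.6,0,0,0,40,-6,0,0,0,0,0,40,0,0,0,0,0,0,40]

```text
t: 1.0
position: [0.1172, 0.5357, 0.2445]
eef_rot: [3.04, 0.001, 1.997]
contact_force: [-1.3, -1.2, 0.7]
opening: 0.468
gripper_force: 0.0
```

Call:
drive_tool:
  rows: [0,0,0,-40,18,10,40,0,0,0,-40,18,10,40,0,0,0,-40,18,10,40,0,0,0,-40,18,10,40,0,0,0,-40,18,10,40,0,0,0,-40,18,10,40,0,0,0,-40,18,10,40,0,0,0,-40,18,10,40,0,0,0,-40,18,10,40,0,0,0,-40,18,10,40,0,0,0,-40,22,6,40,0,0,0,0,0,0,40]

```text
t: 2.2
position: [0.4999, 0.2134, 0.161]
eef_rot: [3.036, 0.005, 1.978]
contact_force: [0.0, -1.2, 0.0]
opening: 0.471
gripper_force: 0.0
```

Run:
```python
from go import *
from h import *
b=np.array([.545,.243]);a=.42;u=np.array([np.cos(a),np.sin(a)]);g=b-.056*u
to([*g,.16],down(a+np.pi/2,-6));to([*g,.054],down(a+np.pi/2,-6))
v=grab("side");s=v.im[150:270,180:320];w=grab("top").im[220:310,190:295]
cv2.imwrite("pics/c2.png",np.hstack([cv2.resize(s,(400,343)),cv2.resize(w,(400,343))]))
```

```text
turn [ 0.1  0.4 -0.7] then shift [ 8.7 -2.8  0.7] | shift in present axes [ 8.6 -2.9  0.6]
turn [ 0.1  0.4 -0.7] then shift [  8.7 -13.9 106.1] | shift in present axes [  9.2 -14.1 106. ]
```

View pics/c2.png

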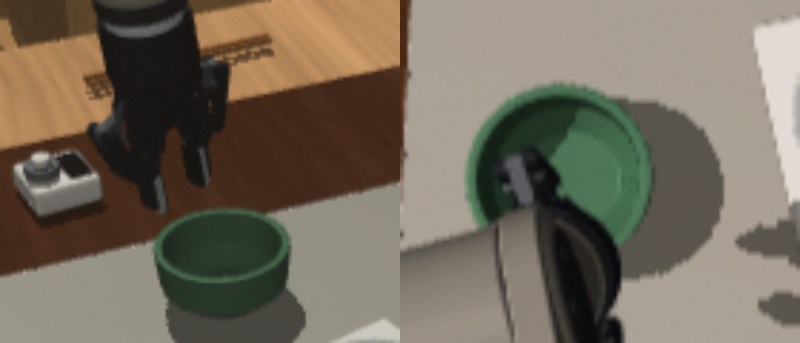

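The fingers hang over the near rim of the bowl as planned: in the crop, the tips are at (157,205) and (205,180) and the bowl is at (222,250). Next: descend and pinch.

Call:
drive_tool:
  rows: [0,0,-0.7,9,-3,0,40,0,0,0,0,-2,20,40,0,0,0,0,-2,20,40,0,0,0,0,-2,20,40,0,0,0,0,-2,20,40,0,0,0,0,-2,15,40,0,0,0,0,-1,11,40,0,0,0,0,0,0,40]
  grip_force: 30

```text
t: 3.1
position: [0.4854, 0.2298, 0.0527]
eef_rot: [3.041, 0.0, 2.007]
contact_force: [0.3, 0.6, -0.0]
opening: 0.466
gripper_force: 0.0
```

Call:
drive_tool:
  rows: [0,0,0,0,0,0,0,0,0,0,0,0,0,0,0,0,0,0,0,0,0,0,0,0,0,0,0,0,0,0,0,0,0,0,0,0,0,0,0,0,0,0]
  grip_force: 30

```text
t: 3.7
position: [0.4894, 0.2288, 0.0554]
eef_rot: [3.033, 0.001, 2.003]
contact_force: [0.9, -0.8, 5.2]
opening: 0.111
gripper_force: 34.1
```

Call:
drive_tool:
  rows: [0,0,0,0,0.5,-5,0,0,0,0,0,1,-10,0,0,0,0,0,2,-20,0,0,0,0,0,2,-20,0,0,0,0,0,2,-20,0,0,0,0,0,0.5,-5,0,0,0,0,0,0,0,0,0,0,0,0,0,0,0]

```text
t: 4.5
position: [0.4862, 0.2279, 0.1333]
eef_rot: [3.04, 0.001, 2.004]
contact_force: [-0.2, -0.6, -2.0]
opening: 0.109
gripper_force: 32.3
```

Run:
```python
from go import *
from h import *
from bench import monitor
s=monitor.state();print(s["position"],s["eef_rot"],s["opening"],s["contact_force"])
for n in("top","side"):
    v=grab(n);W=v.cloud();m=cv2.inRange(v.hsv,(60,70,20),(90,255,255))>0
    m&=(abs(W[...,0]-.55)<.12)&(abs(W[...,1]-.25)<.12);P=W[m]
    zt=np.nanpercentile(P[:,2],99);r=P[P[:,2]>zt-.012]
    print(n,"rim z",zt,circ(r[:,:2]),len(r))
    A=np.c_[r[:,:2],np.ones(len(r))];A=A;co=np.linalg.lstsq(A,r[:,2],rcond=None)[0];print("slope",co)
    cv2.imwrite(f"pics/l_{n}.png",v.im)
w=cv2.imread("pics/l_side.png")[130:270,180:320];x=cv2.imread("pics/l_top.png")[210:310,190:290]
cv2.imwrite("pics/c3.png",np.hstack([cv2.resize(w,(400,400)),cv2.resize(x,(400,400))]))
```

```text
[0.48619099 0.2278723  0.13327479] [3.03990869e+00 1.32461913e-03 2.00374098e+00] 0.1088756928415575 [-0.17619739 -0.63316039 -2.02919884]
top rim z 0.1525138846113008 (array([0.53414857, 0.2516504 ]), np.float64(0.05544509720805114)) 409
slope [-0.02911683 -0.03428849  0.17341572]
side rim z 0.1502161865563917 (array([0.53533148, 0.24743131]), np.float64(0.056270870422579944)) 159
slope [ 0.05084751 -0.03519766  0.1257919 ]
```

View pics/c3.png

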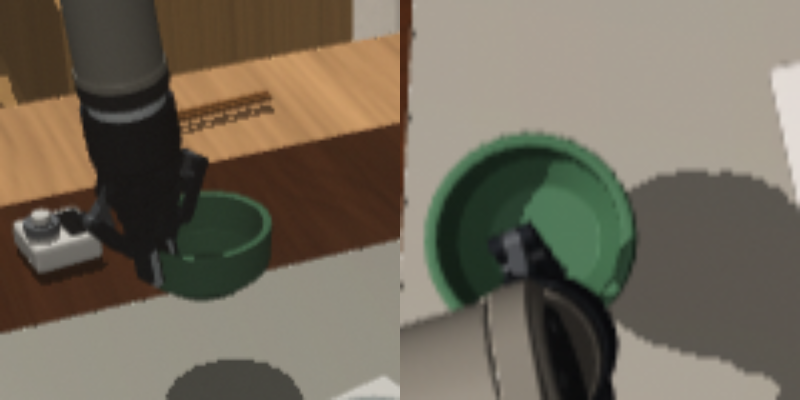

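The bowl is held nearly level at crop (215,245), with its rim about 12 mm above the grasp. Next: carry it over the pan.

Call:
drive_tool:
  rows: [0,0,0,-12,-2,0,0,0,0,0,-25,-5,-0.5,0,0,0,0,-25,-5,-0.5,0,0,0,0,-25,-5,-0.5,0,0,0,0,-25,-5,-0.5,0,0,0,0,-25,-5,-0.5,0,0,0,0,-25,-5,-0.5,0,0,0,0,-25,-4,-0.5,0,0,0,0,-25,-4,-0.5,0,0,0,0,-18,-2,0,0,0,0,0,0,0,0,0,0,0,0,0,0,0,0]

```text
t: 5.8
position: [0.545, 0.0011, 0.1338]
eef_rot: [3.038, 0.001, 2.002]
contact_force: [-0.7, 0.5, -2.3]
opening: 0.112
gripper_force: 32.3
```

```bash
cat > bowl.py <<'E'
from go import *
from h import *
from bench import monitor
s=monitor.state();print(s["position"],s["eef_rot"],s["opening"],s["contact_force"])
for n in("top","side"):
    v=grab(n);W=v.cloud();m=cv2.inRange(v.hsv,(60,70,20),(90,255,255))>0
    m&=(abs(W[...,0]-.57)<.16)&(abs(W[...,1]-.03)<.12);P=W[m]
    zt=np.nanpercentile(P[:,2],99);r=P[P[:,2]>zt-.012]
    print(n,"rim z",zt,circ(r[:,:2]),len(r),np.linalg.lstsq(np.c_[r[:,:2],np.ones(len(r))],r[:,2],rcond=None)[0].round(3))
    cv2.imwrite(f"pics/l_{n}.png",v.im)
to([.5445,.002,s["position"][2]],Ro.from_euler("xyz",s["eef_rot"]))
E
python3 bowl.py
```

```text
[0.54502502 0.00105664 0.1338183 ] [3.03821244e+00 5.87557135e-04 2.00176243e+00] 0.11202373224235677 [-0.71965249  0.49365157 -2.3188764 ]
top rim z 0.15252672204869325 (array([0.59314067, 0.02605236]), np.float64(0.05500324542788248)) 398 [-0.028 -0.019  0.167]
side rim z 0.15144380759242096 (array([0.59374095, 0.0225119 ]), np.float64(0.056372352291021624)) 258 [ 0.052 -0.042  0.115]
turn [ 0.  -0.1  0.2] then shift [-0.8 -0.9 -0. ] | shift in present axes [-0.8 -0.9 -0. ]
```

Call:
drive_tool:
  rows: [0,0,0,0,-1,10,0,0,0,0,0,-1.5,15,0,0,0,0,0,-1,10,0,0,0,0,0,-0.5,5,0,0,0,0,0,-0.2,2,0,0,0,0,0,0,0,0]

```text
t: 6.5
position: [0.5459, 0.002, 0.092]
eef_rot: [3.037, 0.001, 2.004]
contact_force: [-0.0, 0.6, -1.7]
opening: 0.107
gripper_force: 32.3
```

Call:
drive_tool:
  rows: [0,0,0,0,-0.2,2,0,0,0,0,0,0,1,0,0,0,0,0,0,0,0]

```text
t: 6.8
position: [0.5461, 0.0019, 0.0894]
eef_rot: [3.036, 0.001, 2.004]
contact_force: [0.6, -0.3, -1.9]
opening: 0.11
gripper_force: 32.3
```

Call:
drive_tool:
  rows: [0,0,0,0,0,1,0,0,0,0,0,0,1,0,0,0,0,0,0,0,0]

```text
t: 7.1
position: [0.5464, 0.0017, 0.0878]
eef_rot: [3.036, 0.001, 2.003]
contact_force: [-0.8, -1.2, 2.3]
opening: 0.111
gripper_force: 32.6
```

Call:
drive_tool:
  rows: [0,0,0,0,0,1,0,0,0,0,0,0,0,0]

```text
t: 7.3
position: [0.5466, 0.0014, 0.0875]
eef_rot: [3.036, 0.001, 2.003]
contact_force: [-3.4, -1.8, 7.8]
opening: 0.116
gripper_force: 33.0
```

Call:
drive_tool:
  rows: [0,0,0,0,0,-1,12,0,0,0,0,0,0,30,0,0,0,0,0,0,35,0,0,0,0,0,0,35,0,0,0,0,1,-10,35,0,0,0,0,2,-20,35,0,0,0,0,3,-30,35,0,0,0,0,3,-30,35,0,0,0,0,0,0,35]

```text
t: 8.2
position: [0.5494, 0.0014, 0.1831]
eef_rot: [3.027, 0.005, 2.003]
contact_force: [0.9, -0.1, -0.3]
opening: 0.409
gripper_force: 0.0
```

```bash
python3 bowl.py
python3 - <<'E'
from go import *
to([.4945,-.036,.16],down(2.003)); to([.4945,-.036,.16],down(np.pi))
E
```

```text
[0.54940885 0.00138798 0.18313234] [3.02679138 0.00524884 2.00320389] 0.4088390633477128 [ 0.8613962  -0.10623777 -0.30541394]
top rim z 0.10797592525921404 (array([0.59537916, 0.02668382]), np.float64(0.05465279355127314)) 343 [-0.119 -0.069  0.181]
side rim z 0.10492819918516741 (array([0.59573566, 0.02185385]), np.float64(0.056045665872461826)) 397 [-0.004 -0.011  0.104]
turn [-0.5 -0.2 -0. ] then shift [ 0.8 -1.  -4.5] | shift in present axes [ 0.8 -1.  -4.5]
turn [6.1 0.1 0. ] then shift [-12.7 -62.8  18.8] | shift in present axes [-12.6 -64.5  12. ]
turn [  5.4   3.6 -65.1] then shift [ 51.7 -37.9  18.8] | shift in present axes [-12.6 -64.5  12. ]
```

The bowl sits at about (0.5955, 0.024), level and 2 mm off the pan's middle. Next: the key.

Call:
drive_tool:
  rows: [6.1,0,0,0,0,0,0,0,0,0,-6,-30,5,0,0,0,0,-6,-32,5,0,0,0,0,0,0,0,0,0,0,0,0,0,0,0]

```text
t: 8.8
position: [0.4931, -0.0353, 0.1666]
eef_rot: [-3.138, -0.0, 2.002]
contact_force: [-0.4, -0.1, 0.4]
opening: -0.002
gripper_force: 0.0
```

Run:
```python
from h import *
S=V(dict(np.load("side0.npz")));T=V(dict(np.load("top0.npz")))
n=grab("side");t=grab("top")
cv2.imwrite("pics/c4.png",np.hstack([cv2.resize(S.im[295:330,260:300],(400,350),interpolation=2),cv2.resize(n.im[210:350,220:380],(400,350),interpolation=2)]))
for z in(.05,.055,.06,.065): print(z,S.plane(279,313,z),T.plane(343.9,288.9,z))
W=n.cloud();print([W[v,274:285,2].round(3).tolist() for v in range(306,320,2)])
```

```text
0.05 [ 0.49457035 -0.03950352  0.05      ] [ 0.49439563 -0.0360983   0.05      ]
0.055 [ 0.49260307 -0.04500633  0.055     ] [ 0.49439731 -0.03571867  0.055     ]
0.06 [ 0.4906358  -0.05050913  0.06      ] [ 0.49439898 -0.03533903  0.06      ]
0.065 [ 0.48866852 -0.05601194  0.065     ] [ 0.49440065 -0.0349594   0.065     ]
[[0.041, 0.04, 0.04, 0.062, 0.058, 0.06, 0.059, 0.058, 0.038, 0.038, 0.038], [0.054, 0.059, 0.06, 0.061, 0.056, 0.059, 0.058, 0.059, 0.058, 0.056, 0.049], [0.056, 0.059, 0.059, 0.061, 0.058, 0.056, 0.059, 0.06, 0.059, 0.057, 0.051], [0.052, 0.057, 0.056, 0.058, 0.058, 0.058, 0.056, 0.057, 0.056, 0.052, 0.05], [0.051, 0.051, 0.051, 0.05, 0.054, 0.051, 0.053, 0.055, 0.05, 0.048, 0.049], [0.051, 0.047, 0.05, 0.051, 0.049, 0.051, 0.051, 0.052, 0.054, 0.053, 0.049], [0.047, 0.048, 0.049, 0.049, 0.047, 0.05, 0.05, 0.051, 0.045, 0.045, 0.045]]
```

View pics/c4.png

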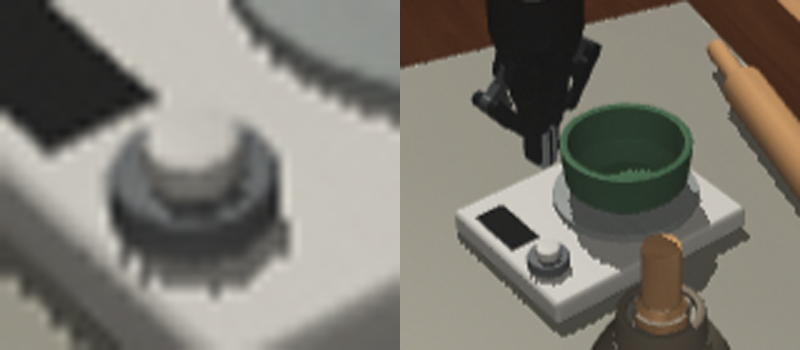

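The key's white cap is at (279,309) in the full side view. It stands about 8 mm above its grey housing, with its top at about z 0.059, and the bowl sits flat on the pan. Next: descend, then press slowly.

Call:
drive_tool:
  rows: [0,0,0,-2,1,20,0,0,0,0,0,0,30,0,0,0,0,0,0,25,0,0,0,0,0,0,10,0,0,0,0,0,0,3,0,0,0,0,0,0,0,0]

```text
t: 9.5
position: [0.4968, -0.0364, 0.0801]
eef_rot: [-3.141, 0.002, 2.004]
contact_force: [-0.5, 0.2, 0.7]
opening: 0.002
gripper_force: 0.0
```

Call:
drive_tool:
  rows: [0,0,0,0,0,2,0,0,0,0,0,0,2,0,0,0,0,0,0,0,0]

```text
t: 9.8
position: [0.4964, -0.0366, 0.0762]
eef_rot: [-3.141, 0.001, 2.004]
contact_force: [0.4, 0.1, -0.4]
opening: 0.001
gripper_force: 0.0
```

Call:
drive_tool:
  rows: [0,0,0,0,0,1,0,0,0,0,0,0,1,0,0,0,0,0,0,0,0]

```text
t: 10.1
position: [0.4963, -0.0366, 0.0739]
eef_rot: [-3.14, 0.001, 2.004]
contact_force: [0.3, 0.1, 0.4]
opening: -0.004
gripper_force: 0.6
```

Call:
drive_tool:
  rows: [0,0,0,0,0,1,0,0,0,0,0,0,1,0,0,0,0,0,0,0,0]

```text
t: 10.4
position: [0.4963, -0.0366, 0.0719]
eef_rot: [-3.14, 0.001, 2.004]
contact_force: [0.0, -0.0, 2.6]
opening: 0.001
gripper_force: 1.1
```

Call:
drive_tool:
  rows: [0,0,0,0,0,1,0,0,0,0,0,0,1,0,0,0,0,0,0,0,0]

```text
t: 10.7
position: [0.4963, -0.0366, 0.0698]
eef_rot: [-3.14, 0.001, 2.004]
contact_force: [0.5, 0.2, 3.8]
opening: 0.003
gripper_force: 1.7
```

Call:
drive_tool:
  rows: [0,0,0,0,0,1,0,0,0,0,0,0,1,0,0,0,0,0,0,0,0]

```text
t: 11.0
position: [0.4963, -0.0366, 0.069]
eef_rot: [-3.141, 0.001, 2.003]
contact_force: [-2.7, 0.6, 10.6]
opening: 0.0
gripper_force: 5.8
```

Call:
drive_tool:
  rows: [0,0,0,0,0,1,0,0,0,0,0,0,0,0,0,0,0,0,0,-5,0,0,0,0,0,0,-15,0,0,0,0,0,0,-40,0,0,0,0,0,0,-45,0,0,0,0,0,0,-45,50,0,0,0,0,0,-45,50,0,0,0,0,0,0,50]

```text
t: 11.9
position: [0.5, -0.0371, 0.2678]
eef_rot: [3.132, 0.006, 2.003]
contact_force: [1.1, -0.0, 0.3]
opening: 0.509
gripper_force: 0.0
```

Call:
drive_tool:
  rows: [0,0,-8,0,0,0,50,0,0,-8,0,0,0,50,0,0,-8,0,0,0,50,0,0,-8,0,0,0,50,0,0,-8,0,0,0,50,0,0,-8,0,0,0,50,0,0,-8,0,0,0,50,0,0,-8,0,0,0,50,0,0,-1,0,0,0,50,0,0,0,0,0,0,50]

```text
t: 12.9
position: [0.4957, -0.0363, 0.2608]
eef_rot: [-3.14, -0.003, 3.135]
contact_force: [-0.1, -0.2, -0.1]
opening: 0.583
gripper_force: 0.0
```

Run:
```python
from go import *
from h import *
to([.509,-.2335,.26],down(np.pi))
for n,r in(("top",(425,455,270,300)),("side",(305,345,295,345))):
    v=grab(n);W=v.cloud();u0,u1,v0,v1=r;P=W[v0:v1,u0:u1].reshape(-1,3)
    for lo,hi in((.201,.215),(.165,.200)):
        q=P[(P[:,2]>lo)&(P[:,2]<hi)];q=q[(abs(q[:,0]-.509)<.022)&(abs(q[:,1]+.234)<.022)]
        c=circ(q[:,:2]);print(n,lo,c,len(q),q.min(0).round(4),q.max(0).round(4))
    m=cv2.inRange(v.hsv,(60,70,20),(90,255,255));ys,xs=np.nonzero(m[220:300]);
    P=W[(m>0)&(abs(W[...,0]-.595)<.1)&(abs(W[...,1]-.024)<.1)];P=P[P[:,2]>.095];print("bowl",circ(P[:,:2]))
    cv2.imwrite(f"pics/k_{n}.png",v.im)
```

```text
turn [-0.1 -0.2 -0.3] then shift [ -13.3 -197.2    0.8] | shift in present axes [ -14.5 -197.1    1.1]
top 0.201 (array([ 0.50873093, -0.23133969]), np.float64(0.010464987777558343)) 147 [ 0.4959 -0.2474  0.201 ] [ 0.5221 -0.2171  0.2129]
top 0.165 (array([ 0.5087657 , -0.23184303]), np.float64(0.014433408212818861)) 54 [ 0.4958 -0.2271  0.1665] [ 0.5227 -0.2166  0.1998]
bowl (array([0.59423933, 0.02608182]), np.float64(0.055660596504506374))
side 0.201 (array([ 0.51012838, -0.23573458]), np.float64(0.010939405717037165)) 167 [ 0.4956 -0.2495  0.201 ] [ 0.5249 -0.2194  0.2096]
side 0.165 (array([ 0.51022744, -0.23551217]), np.float64(0.013255661430668024)) 235 [ 0.4955 -0.2517  0.1651] [ 0.5237 -0.2324  0.2   ]
bowl (array([0.59575263, 0.02231509]), np.float64(0.0563845879671699))
```

Call:
drive_tool:
  rows: [0,0,0,-3,-27,0,50,0,0,0,-3,-45,0,50,0,0,0,-3,-45,0,50,0,0,0,-3,-45,0,50,0,0,0,-2,-35,0,50,0,0,0,0,0,0,50,0,0,0,0,0,0,50]

```text
t: 13.7
position: [0.5092, -0.2341, 0.2618]
eef_rot: [-3.14, -0.002, 3.134]
contact_force: [0.6, 0.8, -0.0]
opening: 0.584
gripper_force: 0.0
```

Run:
```python
from go import *
from h import *
to([.5095,-.2337,.177],down(np.pi))
w=grab("side").im[190:360,240:410];x=grab("top").im[240:325,380:465]
cv2.imwrite("pics/c5.png",np.hstack([cv2.resize(w,(400,400)),cv2.resize(x,(400,400))]))
```

```text
turn [-0.1 -0.1 -0.4] then shift [-0.3  0.4 84.8] | shift in present axes [-0.5  0.6 84.8]
```

View pics/c5.png

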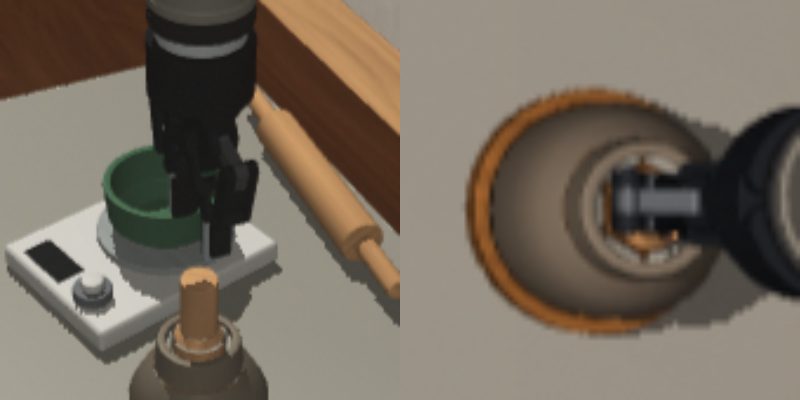

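The fingers stand over the stopper, open along y (stopper top at crop (198,280)). Next: descend and grip.

Call:
drive_tool:
  rows: [0,0,-0.4,0,0,20,50,0,0,0,0,0,25,50,0,0,0,0,0,25,50,0,0,0,0,0,12,50,0,0,0,0,0,3,50,0,0,0,0,0,0,50]
  grip_force: 50

```text
t: 14.4
position: [0.5099, -0.2327, 0.1774]
eef_rot: [-3.14, -0.001, -3.137]
contact_force: [0.1, -0.2, 0.2]
opening: 0.588
gripper_force: 0.0
```

Call:
drive_tool:
  rows: [0,0,0,0,0,0,0,0,0,0,0,0,0,0,0,0,0,0,0,0,0,0,0,0,0,0,0,0,0,0,0,0,0,0,0,0,0,0,0,0,0,0]

```text
t: 15.0
position: [0.5105, -0.2327, 0.1788]
eef_rot: [-3.141, 0.002, -3.137]
contact_force: [-1.0, 3.6, 6.1]
opening: 0.338
gripper_force: 49.7
```

Run:
```python
from bench import monitor
s=monitor.state();print(s["position"],s["eef_rot"],s["contact_force"],s["ft_torque"],s["opening"],s["gripper_force"])
```

```text
[ 0.51049435 -0.23267206  0.17878452] [-3.14078505e+00  1.65273172e-03 -3.13742106e+00] [-1.00262417  3.56167992  6.09209316] [ 0.61322358  0.1762945  -0.05067435] 0.3383752300083991 49.67302322387695
```

Call:
drive_tool:
  rows: [2.7,0,0,0,1.8,-0.3,0,2.7,0,0,0,1.8,-0.3,0,2.7,0,0,0,1.8,-0.3,0,0,0,0,0,0,0,0]

```text
t: 15.4
position: [0.5108, -0.2265, 0.1804]
eef_rot: [-2.998, 0.002, -3.134]
contact_force: [-2.4, 4.6, 10.7]
opening: 0.342
gripper_force: 50.9
```

Call:
drive_tool:
  rows: [-2.7,0,0,0,-1.8,-0.3,0,-2.7,0,0,0,-1.8,-0.3,0,-2.7,0,0,0,-1.8,-0.3,0,-2.7,0,0,0,-1.8,-0.3,0,-2.7,0,0,0,-1.8,-0.3,0,-2.7,0,0,0,-1.8,-0.3,0,0,0,0,0,0,0,0]

```text
t: 16.1
position: [0.5102, -0.2392, 0.1806]
eef_rot: [3.001, 0.001, -3.14]
contact_force: [-0.6, 2.9, 4.1]
opening: 0.344
gripper_force: 50.7
```

Call:
drive_tool:
  rows: [2.7,0,0,0,1.8,-0.4,0,2.7,0,0,0,1.9,-0.4,0,2.7,0,0,0,1.9,-0.4,0,2.7,0,0,0,1.9,-0.4,0,2.7,0,0,0,1.9,-0.4,0,2.7,0,0,0,1.9,-0.4,0,0,0,0,0,0,0,0]

```text
t: 16.8
position: [0.5104, -0.226, 0.1823]
eef_rot: [-2.996, 0.0, -3.134]
contact_force: [1.6, 0.1, -1.0]
opening: 0.339
gripper_force: 50.4
```

Call:
drive_tool:
  rows: [-2.7,0,0,0,-1.9,-0.4,0,-2.7,0,0,0,-1.9,-0.4,0,-2.7,0,0,0,-1.9,-0.4,0,-2.7,0,0,0,-1.9,-0.4,0,-2.7,0,0,0,-1.9,-0.4,0,-2.7,0,0,0,-1.9,-0.4,0,0,0,0,0,0,0,0]

```text
t: 17.5
position: [0.5099, -0.2397, 0.1852]
eef_rot: [3.0, 0.0, -3.141]
contact_force: [2.6, 1.6, 0.2]
opening: 0.338
gripper_force: 51.3
```

Run:
```python
from go import *
from h import *
from bench import monitor
s=monitor.state();print(s["position"],s["eef_rot"],s["contact_force"],s["ft_torque"],s["opening"])
for n in("side","top"):
    v=grab(n);W=v.cloud();r=(abs(W[...,0]-.51)<.07)&(abs(W[...,1]+.234)<.07)
    cl=v.hsv[...,1]
    q=W[r&(abs(W[...,2]-.147)<.006)&(cl<100)];print(n,"jar rim",np.nanmedian(q[:,2]),np.nanpercentile(q[:,2],95),circ(q[:,:2]))
    cv2.imwrite(f"pics/r_{n}.png",v.im)
x=cv2.imread("pics/r_side.png");cv2.imwrite("pics/c6.png",cv2.resize(x[270:420,260:390],(520,600),interpolation=2))
```

```text
[ 0.50987631 -0.23966996  0.18516768] [ 3.00040663e+00  3.96293726e-04 -3.14101190e+00] [2.58391928 1.56076439 0.24209958] [ 0.35060772 -0.42800188 -0.07459806] 0.3383999806421548
side jar rim 0.1455915064248209 0.14839168042583234 (array([ 0.50964239, -0.23618782]), np.float64(0.029149916092359767))
top jar rim 0.1456370827942132 0.1496337358536911 (array([ 0.50881877, -0.23076236]), np.float64(0.02834501445778235))
```

View pics/c6.png

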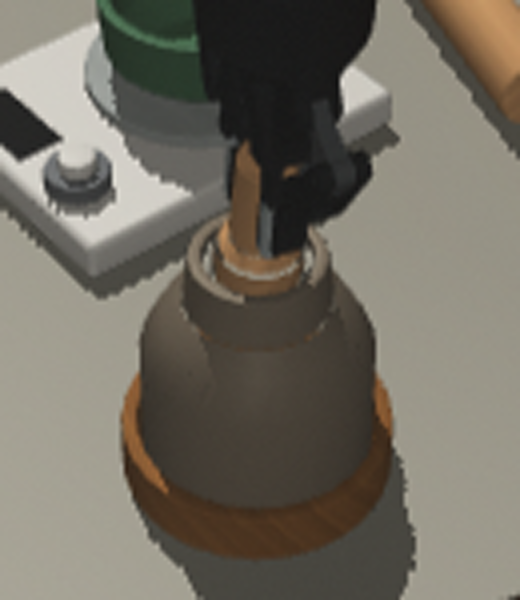

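The stopper (crop (250,200)) is rising with each swing, and the jar stays down in its socket. I continue with a longer lever.

Call:
drive_tool:
  rows: [2.7,0,0,0,2.1,-0.4,0,2.7,0,0,0,2.1,-0.4,0,2.7,0,0,0,2.1,-0.4,0,2.7,0,0,0,2.1,-0.4,0,2.7,0,0,0,2.1,-0.4,0,2.7,0,0,0,2.1,-0.4,0,0,0,0,0,0,0,0]

```text
t: 18.3
position: [0.5101, -0.2257, 0.1882]
eef_rot: [-2.995, -0.0, -3.134]
contact_force: [1.4, 0.4, -0.7]
opening: 0.336
gripper_force: 51.1
```

Call:
drive_tool:
  rows: [-2.7,0,0,0,-2.2,-0.4,0,-2.7,0,0,0,-2.2,-0.4,0,-2.7,0,0,0,-2.2,-0.4,0,-2.7,0,0,0,-2.2,-0.4,0,-2.7,0,0,0,-2.2,-0.4,0,-2.7,0,0,0,-2.2,-0.4,0,0,0,0,0,0,0,0]

```text
t: 19.0
position: [0.5099, -0.2403, 0.1909]
eef_rot: [3.0, 0.001, -3.141]
contact_force: [1.6, 4.3, 1.7]
opening: 0.344
gripper_force: 51.6
```

Call:
drive_tool:
  rows: [2.7,0,0,0,2.3,-0.4,0,2.7,0,0,0,2.3,-0.4,0,2.7,0,0,0,2.3,-0.4,0,2.7,0,0,0,2.3,-0.4,0,2.7,0,0,0,2.3,-0.4,0,2.7,0,0,0,2.3,-0.4,0,0,0,0,0,0,0,0]

```text
t: 19.7
position: [0.5098, -0.2247, 0.1933]
eef_rot: [-2.996, -0.001, -3.134]
contact_force: [1.2, -0.3, -1.5]
opening: 0.345
gripper_force: 51.3
```

Run:
```python
from go import *
from bench import monitor
s=monitor.state();print(s["contact_force"],s["ft_torque"],s["opening"])
to([.5095,-.2335,.200],down(np.pi))
```

```text
[ 1.22633435 -0.28825001 -1.51624648] [ 0.18995761 -0.26234631  0.02969932] 0.34469253606164035
turn [-8.3 -0.   0.5] then shift [ 0.3 -8.8 -6.7] | shift in present axes [ 0.3 -9.7 -5.3]
```

About 15 mm of lift, with hardly any force. Next: straighten and lift out gently.

Call:
drive_tool:
  rows: [-2.7,0,0,0,-2.5,-0.4,0,-2.7,0,0,0,-2.5,-0.4,0,-2.9,0,0,0,-2.7,-0.4,0,0,0,0,0,0,-1,0,0,0,0,0,0,-2,0,0,0,0,0,0,0,0]

```text
t: 20.3
position: [0.5091, -0.2334, 0.1984]
eef_rot: [3.141, -0.002, -3.138]
contact_force: [1.1, 0.8, -0.6]
opening: 0.337
gripper_force: 51.5
```

Call:
drive_tool:
  rows: [0,0,0,0,0,-4,0,0,0,0,0,0,-6,0,0,0,0,0,0,-10,0,0,0,0,0,0,-20,0,0,0,0,0,0,-20,0,0,0,0,0,0,-10,0,0,0,0,0,0,0,0]

```text
t: 21.0
position: [0.5104, -0.2342, 0.2703]
eef_rot: [-3.141, 0.003, -3.138]
contact_force: [-0.8, -0.1, -0.7]
opening: 0.337
gripper_force: 51.5
```

Run:
```python
from go import *
from h import *
to([.595,.0245,.27],down(np.pi))
for n in("side","top"):
    v=grab(n);W=v.cloud();r=(abs(W[...,0]-.51)<.07)&(abs(W[...,1]+.234)<.07)
    q=W[r&(abs(W[...,2]-.147)<.008)&(v.hsv[...,1]<100)];print(n,"jar rim",np.nanpercentile(q[:,2],[50,95]),circ(q[:,:2]))
    m=cv2.inRange(v.hsv,(8,110,90),(20,255,255))>0
    q=W[m&r&(W[...,2]>.19)];print("stopper z",np.nanpercentile(q[:,2],[2,50,98]),np.nanmedian(q,0),len(q))
    cv2.imwrite(f"pics/u_{n}.png",v.im)
x=cv2.imread("pics/u_side.png");cv2.imwrite("pics/c7.png",cv2.resize(x[220:420,230:400],(510,600),interpolation=2))
```

```text
turn [-0.   0.2  0.2] then shift [-84.6 258.7   0.3] | shift in present axes [-85.4 258.5   0.5]
side jar rim [0.14453059 0.14815922] (array([ 0.50951128, -0.23673229]), np.float64(0.02890062316602418))
stopper z [0.2156664  0.24486111 0.32134533] [ 0.49966292 -0.24643186  0.24486111] 439
top jar rim [0.14532235 0.14935802] (array([ 0.50862626, -0.23035613]), np.float64(0.02812290239123762))
stopper z [0.23328086 0.24626875 0.66534354] [ 0.49380279 -0.22666602  0.24626875] 35
```

View pics/c7.png

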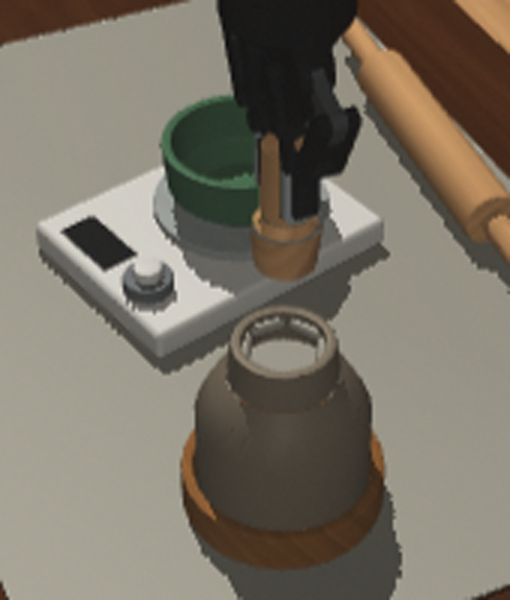

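The stopper hangs upright in the gripper (plug at crop (285,255)), the jar is down in its socket with an open mouth, and the bowl sits on the pan. Next: carry it over the bowl.

Call:
drive_tool:
  rows: [0,0,0,-6,18,0,0,0,0,0,-12,36,0,0,0,0,0,-12,36,0,0,0,0,0,-12,36,0,0,0,0,0,-12,36,0,0,0,0,0,-12,36,0,0,0,0,0,-12,36,0,0,0,0,0,-7,25,0,0,0,0,0,0,0,0,0,0,0,0,0,0,0,0]

```text
t: 22.1
position: [0.593, 0.0263, 0.2669]
eef_rot: [3.141, -0.004, -3.137]
contact_force: [0.5, -0.8, -0.6]
opening: 0.34
gripper_force: 51.5
```

Run:
```python
from go import *
from h import *
to([.595,.0245,.120],down(np.pi))
v=grab("side");W=v.cloud();m=cv2.inRange(v.hsv,(8,110,90),(20,255,255))>0
q=W[m&(abs(W[...,0]-.595)<.05)&(abs(W[...,1]-.0245)<.05)&(W[...,2]>.18)]
for lo in(.21,.225,.24,.255,.27,.285):
    p=q[(q[:,2]>=lo)&(q[:,2]<lo+.015)];
    if len(p)>6: print(lo,len(p),p.mean(0).round(4),p[:,:2].min(0).round(3),p[:,:2].max(0).round(3))
```

```text
turn [ 0.  -0.2  0.3] then shift [ -2.   -1.8 146.9] | shift in present axes [ -2.6  -1.8 146.9]
0.21 66 [0.5837 0.0095 0.2191] [0.574 0.003] [0.6   0.021]
0.225 69 [0.5867 0.0082 0.2324] [ 0.573 -0.   ] [0.612 0.03 ]
0.24 74 [0.5858 0.0152 0.245 ] [0.574 0.001] [0.609 0.035]
0.255 23 [0.5813 0.0176 0.2619] [0.578 0.01 ] [0.583 0.024]
0.27 21 [0.5809 0.0163 0.278 ] [0.578 0.012] [0.583 0.024]
0.285 32 [0.5834 0.0221 0.2929] [0.578 0.012] [0.59  0.035]
```

Call:
drive_tool:
  rows: [0,0,0,-2,-2,15,0,0,0,0,0,0,30,0,0,0,0,0,0,35,0,0,0,0,0,0,30,0,0,0,0,0,0,20,0,0,0,0,0,0,10,0,0,0,0,0,0,5,0,0,0,0,0,0,0,0]

```text
t: 22.95
position: [0.5956, 0.0232, 0.1237]
eef_rot: [3.14, -0.001, -3.14]
contact_force: [0.6, 0.4, -0.7]
opening: 0.338
gripper_force: 51.5
```

Call:
drive_tool:
  rows: [0,0,0,0,0,2,0,0,0,0,0,0,1,0,0,0,0,0,0,0,0]

```text
t: 23.25
position: [0.596, 0.0242, 0.1211]
eef_rot: [3.14, 0.0, -3.138]
contact_force: [-0.1, -0.1, -0.9]
opening: 0.336
gripper_force: 51.5
```

Call:
drive_tool:
  rows: [0,0,0,0,0,1,0,0,0,0,0,0,1,0,0,0,0,0,0,0,0]

```text
t: 23.55
position: [0.5954, 0.0242, 0.1183]
eef_rot: [3.14, -0.001, -3.138]
contact_force: [-0.3, -0.3, -0.4]
opening: 0.337
gripper_force: 51.5
```

Call:
drive_tool:
  rows: [0,0,0,0,0,1,0,0,0,0,0,0,1,0,0,0,0,0,0,1,0,0,0,0,0,0,0,0]

```text
t: 23.95
position: [0.5954, 0.0242, 0.1152]
eef_rot: [3.14, -0.001, -3.138]
contact_force: [-0.4, -0.3, -0.6]
opening: 0.337
gripper_force: 51.5
```

Call:
drive_tool:
  rows: [0,0,0,0,0,1,0,0,0,0,0,0,1,0,0,0,0,0,0,0,0]

```text
t: 24.25
position: [0.5954, 0.0242, 0.1132]
eef_rot: [3.14, -0.001, -3.138]
contact_force: [0.7, -0.2, 0.3]
opening: 0.344
gripper_force: 51.5
```

Call:
drive_tool:
  rows: [0,0,0,0,0,1,0,0,0,0,0,0,0,0]

```text
t: 24.45
position: [0.5956, 0.0241, 0.1129]
eef_rot: [3.14, -0.001, -3.138]
contact_force: [-1.3, 0.3, 2.3]
opening: 0.339
gripper_force: 51.9
```

Contact at z 0.113, as predicted. Next: release and rise straight up.

Call:
drive_tool:
  rows: [0,0,0,0,0,0,33,0,0,0,0,0,0,38,0,0,0,0,0,0,46,0,0,0,0,0,0,46,0,0,0,0,0,0,46,0,0,0,0,0,-5,46,0,0,0,0,0,-15,46,0,0,0,0,0,-30,46,0,0,0,0,0,-40,46,0,0,0,0,0,-40,46,0,0,0,0,0,-20,46,0,0,0,0,0,0,46]

```text
t: 25.65
position: [0.598, 0.0235, 0.2672]
eef_rot: [3.14, 0.008, -3.138]
contact_force: [0.1, 0.5, -0.2]
opening: 0.544
gripper_force: 0.0
```

Run:
```python
from h import *
v=grab("side");t=grab("top");W=v.cloud()
m=(abs(W[...,0]-.595)<.03)&(abs(W[...,1]-.024)<.03)&(W[...,2]>.11)&(W[...,2]<.16);p=W[m];print(np.nanmedian(p,0),np.nanmax(p[:,2]))
cv2.imwrite("pics/c8.png",np.hstack([cv2.resize(v.im[150:430,190:450],(446,480)),cv2.resize(t.im[190:330,190:290],(343,480))]))
```

```text
[0.59247406 0.01341272 0.13360264] 0.14346867298713253
```

View pics/c8.png

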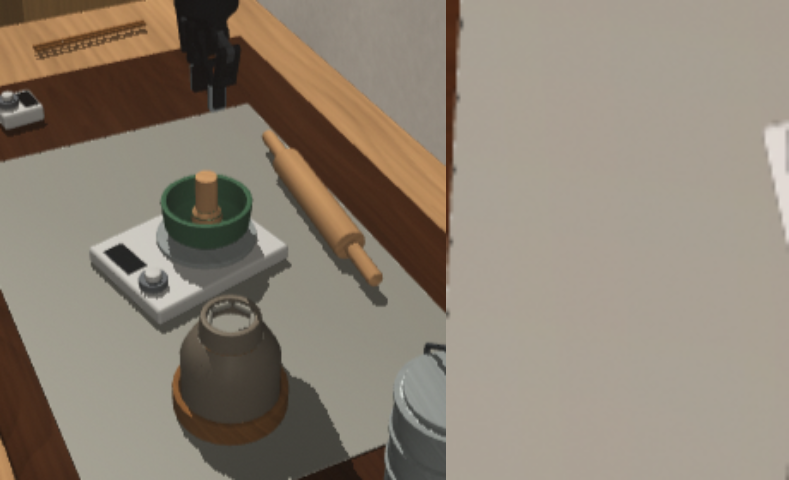

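The stopper stands upright in the bowl at crop (206,200), its top at z 0.143 (expected 0.141). The jar is down in its socket and the arm is clear, so I hand the job in.

```bash
python3 -c "
from bench import sign_off
print(sign_off())"
```

```text
the job is handed in; nothing more can be done
None
```

The job is handed in: the bowl is centred on the pan to about 2 mm, the tare key was pressed until it stopped, the stopper was rocked free with the jar down in its socket, and it now stands upright in the bowl.

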